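# Raise the bail of the key-blank pail and hang it home on the bench hook

## Task

Raise the folded-down wire bail of the small metal pail until it stands upright while the pail stays standing on the bench. Then carry the pail by the bail's grip to the two-pronged hook stand, lay the wire on the prongs in front of the keeper, slide it back under the keeper until it drops into the pockets, and leave the pail hanging there. Do not tip the pail, go gently with the hook (never lean on it), and leave the padlock, the screwdriver and the parts bin where they are.

Things in the scene. Friction and masses are not known exactly. Their poses are not given: they have to be found in the camera images.
- pail_mid (a point): Centre, half-way up (40 mm), of the loose pail: round, open, bare metal, key blanks inside; 80 mm high, 110 mm across the rim, 92 mm across the foot, 0.36 to 0.65 kg. Axes: z up, y along the bail's hinge line; the folded bail sticks out to +x. The hinge line crosses the pail's axis 28 mm above this point (68 mm above the bench).
- bail_grip (a point): Centre of the bail's black grip, a freely turning sleeve 12 mm thick, 38 mm long, mid-bow. Bail: stiff 5 mm wire; bow straight for 50 mm either side, along y, 105 mm from the hinge line. Folded: grip about 41 mm above the bench, 101 mm from the pail's axis, 40 mm clear of the rim. Axes are the bail's: x from hinge line to grip, y along the bow.
- bail (a joint): Angle of the bail about its hinge: 0 folded down on its stop (15 degrees below level), 1.83 upright, growing as it is raised. Slight friction: it stays up if left within about 30 degrees of upright, else it may fall back down.
- stand: Hook stand fixed to the bench. Origin on the bench, below the middle between the two pockets; x points from prong tips back to the post (round, axis at x = 92 mm; cross bar at x = 75 mm; foot plate x = 60 to 190 mm), z up. Two level steel prongs, 8 mm bars at y = +35 and -35 mm, point to -x, nothing between them. The hook bears at most 22 N, pail included.
- stand_run (a point): Point on the bench below the middle of the prongs' open run (stand x = -51 mm). Level run: stand x = -72 to -10 mm. Its top is 205 to 235 mm above the bench, set anew each time, not reported: find it by feel or sight. Tips turn up from x = -72 to -86 mm, 16 mm above the run. Come in from the tips, bow above and rim below the prongs; lay the wire with its centre at x = -66 to -38 mm.
- stand_pocket (a point): Point on the bench below the pocket of the y = +35 mm prong (stand x = 0). In both prongs a ramp leads from the run's end (x = -10 mm) to a pocket, floor 7 mm below the run, ended by an upright stop, face at x = +5 mm. The seated wire's centre is at x = -4 to +3 mm, 4.5 mm below the run's top.
- stand_keeper (a point): Point on the bench below the keeper's front end (stand x = -32, y = 35 mm). The keeper, an 8 mm bar over the y = +35 mm prong only, runs from the stop forward to here, so the wire must slide in under it. Free height over the run 15 mm (21 mm at the flared lip); its top is 23 mm above the run (29 mm at the lip). The other prong's stop is 10 mm high.
- padlock: Bystander: padlock with a brass body 24 x 46 x 42 mm and a steel shackle, 73 mm high in all, standing on the bench. Origin at the centre of its underside.
- screwdriver: Bystander: screwdriver lying on the bench, handle towards its -x.
- parts_bin: Bystander: empty open bin 130 x 90 x 55 mm. Origin at the centre of its underside.
Mind the look-alikes: they are no part of the job. There is more than one size of the part that bears pail_mid; the job needs the larger.

How it is judged:
By the outcome, as a careful person would: the job done as asked, in the order asked, and still so for the second after the job is handed in, with the robot touching nothing.
It also fails if it takes over 72 s, if anything falls off the work surface, if the arm or the gripper's body presses on something with over 40 N, if the wrist force passes 120 N, or if a joint passes its speed limit or range.

## Robot

A 6-joint arm with a two-finger parallel gripper is mounted at the origin on the work surface. World frame = base frame: x ahead of the robot, y to its left, z up, the work surface at z = 0. Lengths are in m, angles in rad, forces in N, time in s.
With the tool pointing down it reaches from about 0.35 to 0.775 m from the base axis. Payload 7.3 kg.
Tool frame: the origin (TCP) lies between the finger pads; the fingertips stand 19 mm ahead of it and the grasp point (between the pads) is the TCP; z points along the fingers, x is the direction in which the jaws open and shut, and the axes are right-handed (so a half turn about z gives the same grasp; the last joint's range is limited). The gripper opens to 92 mm and grips with 3 to 60 N. Pads are 19 mm wide; open, the fingers measure 130 mm over their backs; the gripper's body (75 mm by 190 mm) begins 47 mm behind the grasp point.
Start: joints at [-1.302, 0.342, 1.524, -0, 1.275, -0.146], TCP at [0.212, -0.48, 0.246] pointing down, gripper open.
Joint ranges: [-2.53, 2.53], [-0.77, 2.02], [0.04, 2.7], [-1, 4.14], [0.28, 2.66], [-3.11, 3.11]. Speed limits (rad/s): [2.57, 2.57, 3.14, 3.14, 3.14, 3.14].

## Interface

Orientations are given as a unit quaternion [x, y, z, w].
In Python, from workcell import arm gives the robot as it stands. The module is installed in compiled form; this text tells all that it offers.
- The arm moves only by the shell command python3 -m pendant 'ROWS' [OPENING] [FORCE]. ROWS is JSON, a list of rows, each a list of 2 entries, a list of its own where there are three numbers: the shift along the tool's x, y, z in mm, then the turn, a rotation vector about the tool's x, y, z in rad. A call has exactly 10 rows; each row is the pose to reach, as a shift and turn from the pose commanded when the call began, along the tool's axes at that moment; what a row does not reach only later rows make up. A row lasts 1/10 s, in which the tool goes at most 50 mm and 8.59 degrees, less where a joint would pass 70% of its speed; a pose out of reach is approached as far as the arm can. A call with a gripper value outside its range is refused whole. OPENING is the closure in counts, from 0 (fully open) to 255 (shut), set as the call begins (- or left out, the last holds). The fingers move at their own pace and stop on an object; FORCE is the grip in N (left out, the last holds). Time passes only in rows, so rows that repeat a pose let the fingers close, or fill a call up. It gives the time, the measured TCP pose, the force and the opening at its end, in the units of the state.
- arm.get_state(): the state, without advancing time (a new reading comes with each control period).
- arm.camera(name): name is "scene" or "top" or "wrist"; returns a dict with "pixels" (400x640x3 uint8, red, green, blue), "range_z" (400x640 float32, m along the optical axis (not along the pixel's ray), 0 where there is no reading), "camera_matrix" (3x3 intrinsics, pixels), "origin" and "orientation" of the camera in the world; the wrist camera has in their place "tool_from_camera" (4x4, takes a point from camera to tool coordinates, whose origin is the TCP and whose axes are the tool frame's). Camera axes: x right, y up, looking along -z (the intrinsics and any distortion apply to the point x, -y, -z); pixel columns grow to the right and rows downward; lengths in m; the calibration is good to about 2 mm. A picture is of the moment at which its call begins: read the wrist's pose just before it.
- arm.sign_off(): hands the job in, once; it reports no verdict.
Trained networks look in a picture, given as the dict that the camera call returned (one of the last four; its "shot" number tells which), for a name from the list of things; names that differ only in an ending like _2 or _b are one class to them, and where a whole thing is asked for, a point or a joint stands for the part that bears it (a point fixed in the world has none). Each returns a list of dicts, best first, with "score" (0 to 1); they miss things now and then, are a little off and sometimes report something else, mostly with a low value. They report only what shows in the picture. A call takes as long as a camera call. They do not tell look-alikes from the thing itself.
- arm.find_in(picture, target): "xyz" ([x, y, z] in m, in world coordinates, good to about 4 mm: the middle of the surface that is visible of it).
- arm.place_of(picture, target): "xyz" ([x, y, z] in m, in world coordinates, good to about 4 mm: a listed point, or the origin of a listed thing).
The state is a dict: "time": time; "joints": joint angles; "joint_velocities": joint speeds; "joint_torque": joint torques, N m; "position": TCP position; "tool_rot": TCP orientation; "contact_force": force on the tool from outside, world axes, zero at the start; "wrist_torque": the same for the moment, N m; "grip_width": opening from 0.0 (shut) to 1.0 (fully open).
Only numpy, scipy, OpenCV 4.12 (cv2) and the standard library are available. Lean on these libraries where they do the work, as an engineer would, in place of code of your own. Each camera call takes 0.05 s, during which the arm holds its last target.

## Working session

There is one attempt and no reset: what is moved stays moved. The work goes in short steps, Python scripts to look and compute and a shell command to move; the robot and the scene stay as the last step left them, time stands still between calls to the robot, and variables do not carry over. Pictures are saved under pics/ and viewed, and the job is handed in when it is done.

```bash
mkdir -p pics
cat > h.py <<'E'
import numpy as np, cv2, json
from workcell import arm
from scipy.spatial.transform import Rotation as R
def st():
    s=arm.get_state(); return s
def save(p,n):
    cv2.imwrite('pics/'+n+'.png',cv2.cvtColor(p['pixels'],cv2.COLOR_RGB2BGR))
def pose(p):
    if 'origin' in p:
        o=np.array(p['orientation']); 
        Rm=R.from_quat(o).as_matrix() if o.size==4 else o.reshape(3,3)
        return Rm,np.array(p['origin'])
    s=p['state']; T=np.array(p['tool_from_camera']); Rt=R.from_quat(s['tool_rot']).as_matrix()
    return Rt@T[:3,:3], Rt@T[:3,3]+np.array(s['position'])
def cloud(p):
    K=np.array(p['camera_matrix']); z=p['range_z']; v,u=np.mgrid[0:400,0:640]
    x=(u-K[0,2])/K[0,0]*z; y=(v-K[1,2])/K[1,1]*z
    Rm,t=pose(p); c=np.stack([x,-y,-z],-1)@Rm.T+t; c[z==0]=np.nan
    return c
def shot(n,name):
    s=arm.get_state(); p=arm.camera(n); p['state']=s; save(p,name); return p
def proj(p,X):
    K=np.array(p['camera_matrix']);Rm,t=pose(p); c=(np.array(X)-t)@Rm
    return K[0,0]*c[0]/-c[2]+K[0,2], K[1,1]*c[1]/c[2]+K[1,2]
E
python3 - <<'E'
from h import *
s=st();print(s)
for n in('scene','top'):
    p=shot(n,n+'1'); print([k for k in p],p['origin'],p['orientation'],p['camera_matrix'])
    for t in ['pail_mid','bail_grip','stand','stand_run','stand_pocket','stand_keeper','padlock','screwdriver','parts_bin']:
        print(n,t,[(round(d['score'],2),np.round(d['xyz'],3).tolist(),np.round(proj(p,d['xyz'])).tolist()) for d in arm.place_of(p,t)])
    np.save(n+'1.npy',cloud(p))
E
```

```text
{'time': 0.0, 'joints': array([-1.30200755e+00,  3.42702784e-01,  1.52502416e+00,  1.18872536e-05,
        1.27538589e+00, -1.45992664e-01]), 'joint_velocities': array([ 9.06353964e-05,  2.44152378e-03,  9.18958508e-06, -1.99780885e-04,
        2.39492165e-03, -8.07982012e-04]), 'joint_torque': array([ 8.67602284e-05, -4.31247103e+01, -2.44224751e+01,  7.18830898e-02,
        5.61777223e-02, -1.28199981e-04]), 'position': array([ 0.21149531, -0.48010218,  0.2450528 ]), 'tool_rot': array([ 8.37551767e-01, -5.46357446e-01, -5.65663800e-04, -5.07731258e-04]), 'contact_force': array([-0.55483374,  0.99429069, -0.01703484]), 'wrist_torque': array([ 0.02005014, -0.0061937 ,  0.0062355 ]), 'grip_width': 1.001353574163629}
['pixels', 'range_z', 'camera_matrix', 'origin', 'orientation', 'shot', 'state'] [ 1.02164872 -0.40385125  0.73680419] [0.31865309 0.14078293 0.39231917 0.85130843] [[361.40735319   0.         321.9861575 ]
 [  0.         361.40735319 197.66071693]
 [  0.           0.           1.        ]]
scene pail_mid [(0.96, [0.391, -0.083, 0.024], [258.0, 177.0]), (0.75, [0.525, -0.1
[... 627 characters left out ...]
[-0.044375    0.05756097  0.70915942 -0.70129203] [[438.72955394   0.         316.29011927]
 [  0.         438.72955394 200.54556851]
 [  0.           0.           1.        ]]
top pail_mid [(0.92, [0.394, -0.082, 0.029], [335.0, 271.0]), (0.55, [0.527, -0.097, 0.039], [340.0, 221.0])]
top bail_grip [(0.69, [0.345, -0.036, 0.026], [318.0, 289.0]), (0.52, [0.626, -0.102, 0.043], [341.0, 184.0])]
top stand []
top stand_run []
top stand_pocket []
top stand_keeper [(0.69, [0.526, -0.099, 0.042], [341.0, 221.0])]
top padlock [(0.64, [0.666, -0.344, 0.001], [425.0, 172.0])]
top screwdriver [(0.96, [0.423, 0.306, -0.002], [193.0, 261.0])]
top parts_bin [(0.94, [0.747, -0.145, 0.0], [354.0, 145.0])]
```

View pics/scene1.png

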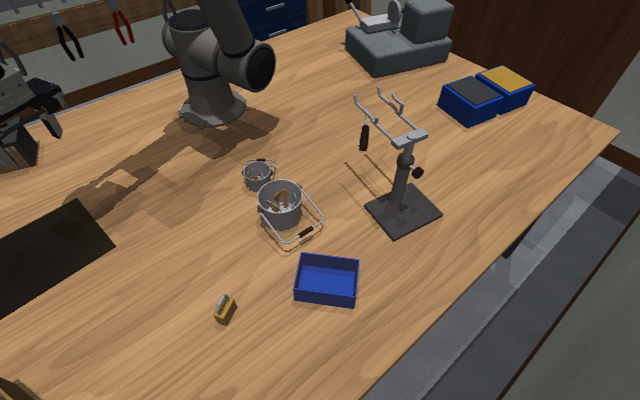

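View pics/top1.png

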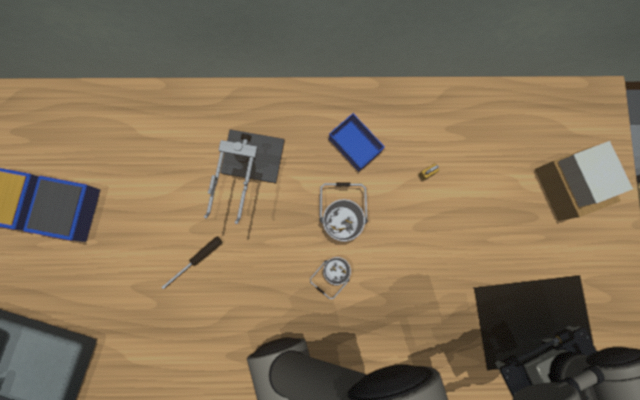

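The larger pail is at top-view pixel (343,221), with its bail folded towards the bin and the grip at (343,184). The stand is at (245,155), with prongs running down to (209,217) and (240,220). The small look-alike pail is at (337,270). Next I'll measure the stand from the depth data.

Run:
```python
from h import *
for n in('top','scene'):
    c=np.load(n+'1.npy').reshape(-1,3)
    im=cv2.imread(f'pics/{n}1.png')
    m=(c[:,2]>0.17)&(c[:,2]<0.32)&(c[:,0]>0.38)&(c[:,0]<0.8)&(c[:,1]>0.0)&(c[:,1]<0.35)
    q=c[m];print(n,len(q))
    # raster: max z in 4mm... print grid
    S=2.0
    g=np.zeros((210*2,180*2,3),np.uint8)
    for x,y,z in q[np.argsort(q[:,2])]:
        i=int((x-0.38)*1000);j=int((y)*1000)
        col=cv2.applyColorMap(np.uint8([[np.clip((z-0.17)/0.12*255,0,255)]]),cv2.COLORMAP_JET)[0,0].tolist()
        cv2.circle(g,(j,419-i),1,col,-1)
    cv2.imwrite(f'pics/grid_{n}.png',g)
    for z0 in np.arange(0.17,0.32,0.01):
        k=(q[:,2]>=z0)&(q[:,2]<z0+0.01); 
        if k.sum():print(round(z0,2),k.sum(),q[k].min(0).round(3)[:2],q[k].max(0).round(3)[:2])
p=cv2.imread('pics/scene1.png')[75:250,330:460]; 
cv2.imwrite('pics/sc_crop.png',np.hstack([cv2.resize(p,None,fx=3.2,fy=3.2,interpolation=2)]))
p=cv2.imread('pics/top1.png')[120:240,190:300]; cv2.imwrite('pics/tp_crop.png',cv2.resize(p,None,fx=4.5,fy=4.5,interpolation=2))
```

```text
top 988
0.17 2 [0.673 0.15 ] [0.676 0.155]
0.21 97 [0.589 0.107] [0.696 0.203]
0.22 719 [0.517 0.108] [0.701 0.217]
0.23 74 [0.507 0.128] [0.69  0.219]
0.24 44 [0.504 0.145] [0.612 0.22 ]
0.25 52 [0.57  0.196] [0.612 0.21 ]
scene 1078
0.17 30 [0.677 0.14 ] [0.692 0.154]
0.18 28 [0.677 0.14 ] [0.693 0.156]
0.19 32 [0.676 0.14 ] [0.693 0.156]
0.2 23 [0.681 0.141] [0.693 0.154]
0.21 151 [0.584 0.107] [0.7 0.2]
0.22 647 [0.511 0.107] [0.7   0.216]
0.23 79 [0.504 0.127] [0.691 0.22 ]
0.24 46 [0.503 0.131] [0.612 0.219]
0.25 42 [0.569 0.198] [0.611 0.21 ]
```

```bash
python3 -c "
import cv2,numpy as np
a=cv2.imread('pics/grid_top.png');b=cv2.imread('pics/grid_scene.png');cv2.imwrite('pics/g2.png',np.hstack([a,b]))"
```

```text
(no output)
```

View pics/g2.png

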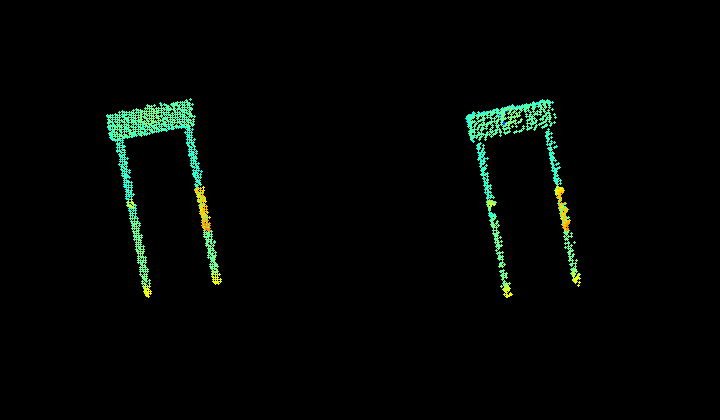

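View pics/sc_crop.png

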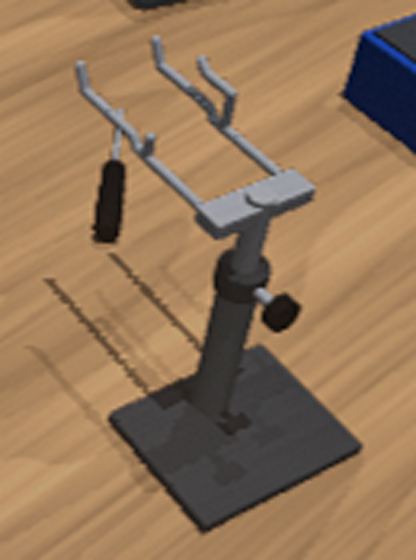

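View pics/tp_crop.png

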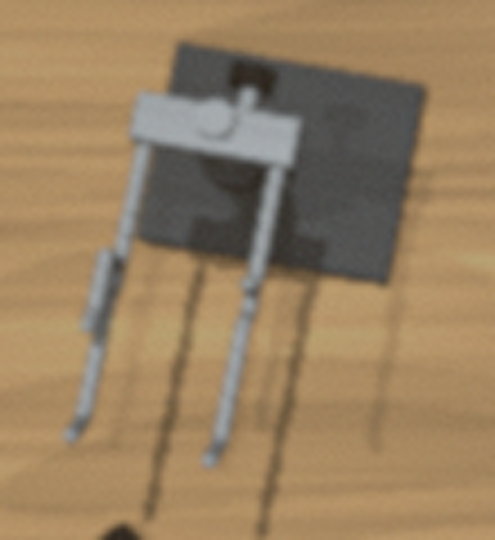

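Run:
```python
from h import *
for n in('top','scene'):
    c=np.load(n+'1.npy').reshape(-1,3)
    m=(c[:,2]>0.17)&(c[:,2]<0.32)&(c[:,0]>0.48)&(c[:,0]<0.8)&(c[:,1]>0.0)&(c[:,1]<0.35)
    q=c[m]
    P=q[(q[:,0]<0.65)]
    # two prongs with common direction: search yaw minimizing
    from scipy.optimize import minimize
    def f(a):
        th,b=a[0],a[1]
        e=-P[:,0]*np.sin(th)+P[:,1]*np.cos(th)
        return np.mean(np.minimum((e-b-.035)**2,(e-b+.035)**2))
    best=min((minimize(f,[t,b],method='Nelder-Mead') for t in(-.05,-.1,-.15,-.2,-.25) for b in (.2,.23,.26,.29)),key=lambda r:r.fun)
    th,b=best.x; print(n,'yaw',th,'b',b,np.sqrt(best.fun))
    X=q[:,0]*np.cos(th)+q[:,1]*np.sin(th); Y=-q[:,0]*np.sin(th)+q[:,1]*np.cos(th)-b
    print('tip xmin',X[Y>0][:].min(),X[Y<0].min(),'bar',X[(q[:,0]>.66)].min(),X.max())
    for side in(1,-1):
        k=np.abs(Y-side*.035)<.007
        x0=X.min()+.088 if 0 else None
        for a in np.arange(X.min(),X.max(),.008):
            kk=k&(X>=a)&(X<a+.008)
            if kk.sum():print(side,round(a,3),kk.sum(),np.median(q[kk,2]).round(4),q[kk,2].max().round(4))
```

```text
top yaw -0.18664372631103904 b 0.27424092417171714 0.0022653424738379216
tip xmin 0.46674054129411546 0.46749115627665716 bar 0.6133230391667998 0.6549926655666365
1 0.467 14 0.2427 0.2459
1 0.475 12 0.2349 0.2391
1 0.483 12 0.227 0.2311
1 0.491 14 0.2279 0.2301
1 0.499 11 0.2278 0.2308
1 0.507 13 0.2278 0.2319
1 0.515 16 0.2287 0.2581
1 0.523 24 0.2529 0.2598
1 0.531 21 0.2478 0.2544
1 0.539 22 0.2491 0.253
1 0.547 24 0.2477 0.2521
1 0.555 26 0.243 0.2529
1 0.563 12 0.2223 0.2528
1 0.571 12 0.2208 0.225
1 0.579 12 0.22 0.2241
1 0.587 12 0.2205 0.2222
1 0.595 12 0.221 0.2238
1 0.603 12 0.221 0.2239
1 0.611 11 0.2212 0.2227
1 0.619 11 0.22 0.2227
1 0.627 25 0.2249 0.2281
1 0.635 20 0.2247 0.2285
1 0.643 22 0.225 0.2272
1 0.651 5 0.2244 0.2258
-1 0.467 11 0.2443 0.2462
-1 0.475 13 0.235 0.2411
-1 0.483 11 0.2294 0.2326
-1 0.491 12 0.2275 0.2303
-1 0.499 14 0.2276 0.2307
-1 0.507 10 0.2293 0.2317
-1 0.515 13 0.2283 0.2313
-1 0.523 13 0.2273 0.2312
-1 0.531 12 0.2285 0.2315
-1 0.539 12 0.2267 0.2292
-1 0.547 10 0.2221 0.2255
-1 0.555 17 0.2268 0.239
-1 0.563 11 0.2223 0.2377
-1 0.571 11 
[... 935 characters left out ...]
0.2248 0.2265
1 0.633 14 0.2254 0.2267
1 0.641 14 0.2256 0.2272
1 0.649 21 0.2213 0.2271
-1 0.465 10 0.2425 0.2451
-1 0.473 22 0.234 0.242
-1 0.481 9 0.2282 0.2309
-1 0.489 6 0.2277 0.2294
-1 0.497 11 0.2288 0.2318
-1 0.505 11 0.2273 0.2297
-1 0.513 8 0.2283 0.2298
-1 0.521 9 0.2289 0.23
-1 0.529 9 0.2282 0.2305
-1 0.537 12 0.2278 0.2307
-1 0.545 15 0.2225 0.2285
-1 0.553 13 0.2269 0.2407
-1 0.561 27 0.2256 0.2386
-1 0.569 10 0.2206 0.2236
-1 0.577 9 0.2218 0.2225
-1 0.585 10 0.2216 0.2241
-1 0.593 10 0.2214 0.223
-1 0.601 12 0.2207 0.2222
-1 0.609 10 0.2211 0.2225
-1 0.617 11 0.2217 0.2245
-1 0.625 19 0.2248 0.2265
-1 0.633 28 0.2247 0.2269
-1 0.641 25 0.2234 0.226
-1 0.649 30 0.2201 0.2265
```

```bash
cat >> h.py <<'E'
def plan(xyz,yaw):
    "print shift (mm, tool axes) & rotvec to reach tool-down pose from current measured"
    s=st(); Rt=R.from_quat(s['tool_rot']); 
    d=Rt.inv().apply(np.array(xyz)-s['position'])*1000
    Rg=R.from_euler('z',yaw)*R.from_quat([1,0,0,0])
    rv=(Rt.inv()*Rg).as_rotvec()
    print('pos',np.round(s['position'],4),'shift',d.round(1),'rot',rv.round(4),'t',round(s['time'],2),'F',s['contact_force'].round(1))
E
python3 - <<'E'
from h import *
plan([.628,-.1035,.16],-.04)
c=np.load('top1.npy').reshape(-1,3)
for n in('top','scene'):
    c=np.load(n+'1.npy').reshape(-1,3)
    d=c[:,:2]-[.526,-.099]; r=np.hypot(*d.T)
    k=(r<.062)&(c[:,2]>.07)&(c[:,2]<.09); q=c[k][:,:2]
    A=np.c_[2*q,np.ones(len(q))]; 
    from scipy.optimize import least_squares
    f=least_squares(lambda a:np.hypot(q[:,0]-a[0],q[:,1]-a[1])-a[2],[.526,-.099,.054],loss='soft_l1',f_scale=.002)
    print(n,'rim',f.x.round(4),k.sum())
    k=(r>.085)&(r<.125)&(c[:,2]>.025)&(c[:,2]<.06)&(d[:,0]>.05); q=c[k]
    w=np.linalg.svd(q[:,:2]-q[:,:2].mean(0))[2][0]; print('bow',k.sum(),q.mean(0).round(4),np.percentile(q,[2,50,98],axis=0).round(4).tolist(),'yaw',np.arctan2(-w[0],w[1]) if w[1]>0 else np.arctan2(w[0],-w[1]))
E
```

```text
pos [ 0.2116 -0.4805  0.2457] shift [-177.2 -533.    85.7] rot [ 1.000e-04 -1.000e-04 -1.116e+00] t 1.0 F [-0.8 -1.2 -0.4]
top rim [ 0.5255 -0.1034  0.0529] 243
bow 171 [ 0.6195 -0.1076  0.0458] [[0.5842, -0.168, 0.0387], [0.6241, -0.1071, 0.0453], [0.6319, -0.0439, 0.0547]] yaw -0.09127415744466881
scene rim [ 0.5253 -0.1039  0.0528] 398
bow 213 [ 0.6189 -0.1117  0.0463] [[0.5829, -0.1674, 0.0406], [0.6247, -0.1121, 0.0459], [0.6315, -0.0445, 0.0551]] yaw -0.09944864612338095
```

```bash
python3 -m pendant '[[[-20,-50,0],[0,0,-0.12]],[[-40,-100,0],[0,0,-0.24]],[[-55,-150,0],[0,0,-0.36]],[[-70,-200,0],[0,0,-0.48]],[[-85,-245,0],[0,0,-0.60]],[[-100,-290,0],[0,0,-0.72]],[[-115,-335,0],[0,0,-0.84]],[[-130,-380,0],[0,0,-0.94]],[[-145,-425,0],[0,0,-1.04]],[[-160,-470,0],[0,0,-1.07]]]' 150 10
python3 - <<'E'
from h import *
plan([.627,-.107,.15],-.06)
E
```

```text
time: 2.0
position: [0.5787, -0.1428, 0.2458]
tool_rot: [0.999, -0.041, 0.0, 0.0]
contact_force: [0.8, -1.0, -0.2]
grip_width: 0.41
pos [ 0.5787 -0.1428  0.2458] shift [ 45.2 -39.7  95.8] rot [ 0.0003 -0.0003 -0.0224] t 2.0 F [ 0.8 -1.  -0.2]
```

```bash
python3 -m pendant '[[[10,-8,15],[0,0,-0.01]],[[20,-18,35],[0,0,-0.02]],[[32,-30,55],[0,0,-0.02]],[[40,-36,75],[0,0,-0.02]],[[45,-40,90],[0,0,-0.02]],[[45,-40,95],[0,0,-0.02]],[[45,-40,95],[0,0,-0.02]],[[45,-40,95],[0,0,-0.02]],[[45,-40,95],[0,0,-0.02]],[[45,-40,95],[0,0,-0.02]]]' 172
python3 - <<'E'
from h import *
p=shot('wrist','w1')
for t in ('bail_grip','pail_mid'):
    print(t,[(round(d['score'],2),np.round(d['xyz'],4).tolist(),np.round(proj(p,d['xyz'])).tolist()) for d in arm.place_of(p,t)])
np.save('w1.npy',cloud(p)); plan([.627,-.107,.15],-.06); print(pose(p)[1],proj(p,p['state']['position']))
E
```

```text
time: 3.0
position: [0.6257, -0.1091, 0.1518]
tool_rot: [0.999, -0.033, 0.001, 0.0]
contact_force: [0.7, 0.7, 0.3]
grip_width: 0.327
bail_grip [(0.8, [0.6254, -0.1039, 0.0448], [315.0, 198.0]), (0.73, [0.348, -0.0385, 0.0261], [10.0, 144.0]), (0.68, [0.7492, -0.1449, -0.0001], [430.0, 214.0])]
pail_mid [(0.94, [0.5284, -0.1025, 0.0407], [211.0, 202.0]), (0.59, [0.3962, -0.0816, 0.0264], [76.0, 186.0])]
pos [ 0.6256 -0.1088  0.1512] shift [ 1.3 -1.9  1.2] rot [ 0.0003 -0.0007 -0.0061] t 3.15 F [0.1 0.6 0.3]
[ 0.63118616 -0.02636088  0.29070901] (np.float64(315.87674554537625), np.float64(265.02320438755106))
```

View pics/w1.png

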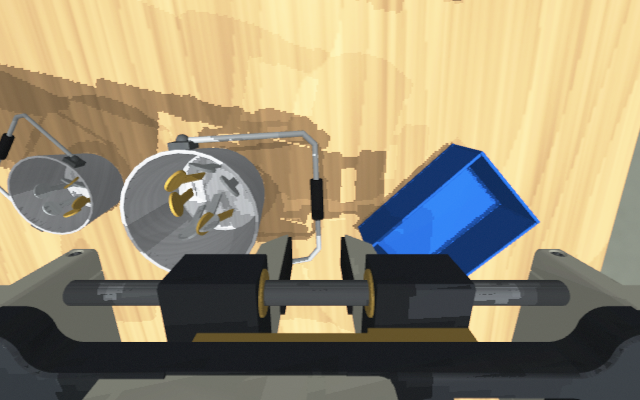

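The black grip shows at pixel (316,198), its axis nearly vertical in the picture, with the fingers lined up just below it at column 316. I'll refine its position and yaw.

Run:
```python
import cv2,numpy as np
im=cv2.imread('pics/w1.png');c=np.load('w1.npy')
m=np.zeros((400,640),bool);m[170:230,300:335]=1
k=m&(im.max(2)<50)&(c[...,2]>.03);q=c[k];print(k.sum(),q.mean(0).round(4),np.percentile(q,[3,97],axis=0).round(4).tolist())
print(q[q[:,2]>q[:,2].max()-.003].mean(0))
w=np.linalg.svd(q[:,:2]-q[:,:2].mean(0))[2][0];w*=np.sign(w[1]);print('yaw',np.arctan2(-w[0],w[1]))
# wire bow incl. (straight)
m[:]=0;m[140:255,300:330]=1
k=m&(c[...,2]>.028)&(c[...,2]<.06);q=c[k];
for y in np.arange(-.165,-.04,.01):
    j=(q[:,1]>=y)&(q[:,1]<y+.01)
    if j.sum()>2:print(round(y+.005,3),j.sum(),np.median(q[j,0]).round(4),np.median(q[j,2]).round(4))
# rim
r=(c[...,2]>.074)&(c[...,2]<.086)&(np.hypot(c[...,0]-.526,c[...,1]+.103)<.062);q=c[r]
from scipy.optimize import least_squares
print(least_squares(lambda a:np.hypot(q[:,0]-a[0],q[:,1]-a[1])-a[2],[.526,-.1,.054],loss='soft_l1',f_scale=.002).x,r.sum(),np.median(q[:,2]))
```

```text
445 [ 0.6268 -0.1044  0.046 ] [[0.622, -0.1224, 0.0432], [0.6317, -0.0872, 0.0479]]
[ 0.6262329  -0.10462696  0.04696758]
yaw -0.027292461450921377
-0.16 45 0.6217 0.0438
-0.15 47 0.6251 0.0431
-0.14 52 0.6255 0.043
-0.13 44 0.6254 0.0435
-0.12 117 0.626 0.0461
-0.11 127 0.6261 0.0461
-0.1 135 0.6266 0.0459
-0.09 142 0.627 0.0457
-0.08 55 0.627 0.0433
-0.07 65 0.6273 0.0431
-0.06 69 0.6275 0.043
-0.05 32 0.6254 0.0439
[ 0.52581444 -0.10202627  0.0528564 ] 2205 0.07931274022793017
```

Run:
```python
from h import *
plan([.6265,-.1045,.041],-.027)
```

```text
pos [ 0.6256 -0.1088  0.1512] shift [  0.5  -4.4 110.2] rot [ 0.0003 -0.0007 -0.0391] t 3.15 F [0.1 0.6 0.3]
```

```bash
python3 -m pendant '[[[0,-2,15],[0,0,-0.02]],[[0.5,-4,35],[0,0,-0.04]],[[0.5,-4,55],[0,0,-0.04]],[[0.5,-4,70],[0,0,-0.04]],[[0.5,-4,75],[0,0,-0.04]],[[0.5,-4,75],[0,0,-0.04]],[[0.5,-4,75],[0,0,-0.04]],[[0.5,-4,75],[0,0,-0.04]],[[0.5,-4,75],[0,0,-0.04]],[[0.5,-4,75],[0,0,-0.04]]]'
python3 - <<'E'
from h import *
plan([.6265,-.1045,.041],-.027);plan([.6265,-.1045,.041],-.027)
E
```

```text
time: 4.15
position: [0.6266, -0.1048, 0.0763]
tool_rot: [1.0, -0.013, 0.0, 0.0]
contact_force: [-0.7, 0.4, -0.0]
grip_width: 0.33
pos [ 0.6266 -0.1048  0.0763] shift [-0.1 -0.3 35.3] rot [ 0.0003 -0.001   0.001 ] t 4.15 F [-0.7  0.4 -0. ]
pos [ 0.6266 -0.1048  0.0763] shift [-0.1 -0.3 35.3] rot [ 0.0003 -0.001   0.001 ] t 4.15 F [-0.7  0.4 -0. ]
```

```bash
python3 -m pendant '[[[0,0,8],[0,0,0]],[[0,0,18],[0,0,0]],[[0,0,27],[0,0,0]],[[0,0,33],[0,0,0]],[[0,0,35],[0,0,0]],[[0,0,35],[0,0,0]],[[0,0,35],[0,0,0]],[[0,0,35],[0,0,0]],[[0,0,35],[0,0,0]],[[0,0,35],[0,0,0]]]' && python3 -m pendant '[[[0,0,0],[0,0,0]],[[0,0,0],[0,0,0]],[[0,0,0],[0,0,0]],[[0,0,0],[0,0,0]],[[0,0,0],[0,0,0]],[[0,0,0],[0,0,0]],[[0,0,0],[0,0,0]],[[0,0,0],[0,0,0]],[[0,0,0],[0,0,0]],[[0,0,0],[0,0,0]]]' 255 6
```

```text
time: 5.15
position: [0.6264, -0.1047, 0.041]
tool_rot: [1.0, -0.013, 0.0, 0.0]
contact_force: [-0.5, 0.1, -0.8]
grip_width: 0.325
time: 6.15
position: [0.6264, -0.1047, 0.0407]
tool_rot: [1.0, -0.013, 0.0, 0.0]
contact_force: [1.9, 1.0, -0.8]
grip_width: 0.125
```

```bash
python3 -m pendant '[[[0.9,0,-3.6],[0,0,0]],[[2.2,0,-9.9],[0,0,0]],[[3,0,-16.2],[0,0,0]],[[3.5,0,-22.6],[0,0,0]],[[3.6,0,-29],[0,0,0]],[[3.3,0,-35.4],[0,0,0]],[[2.6,0,-41.8],[0,0,0]],[[1.5,0,-48.1],[0,0,0]],[[0,0,-54.4],[0,0,0]],[[-1.8,0,-60.5],[0,0,0]]]'
python3 - <<'E'
from h import *
p=shot('scene','s2')
im=cv2.imread('pics/s2.png')[130:290,200:380];cv2.imwrite('pics/s2c.png',cv2.resize(im,None,fx=3.5,fy=3.5))
c=cloud(p);r=(c[...,2]>.074)&(c[...,2]<.086)&(np.hypot(c[...,0]-.526,c[...,1]+.103)<.062);q=c[r]
from scipy.optimize import least_squares
print(least_squares(lambda a:np.hypot(q[:,0]-a[0],q[:,1]-a[1])-a[2],[.526,-.1,.054],loss='soft_l1',f_scale=.002).x,r.sum())
E
```

```text
time: 7.15
position: [0.6243, -0.1046, 0.1018]
tool_rot: [1.0, -0.013, -0.0, 0.0]
contact_force: [1.2, -0.1, -0.4]
grip_width: 0.125
[ 0.52465945 -0.10574332  0.05198793] 154
```

View pics/s2c.png

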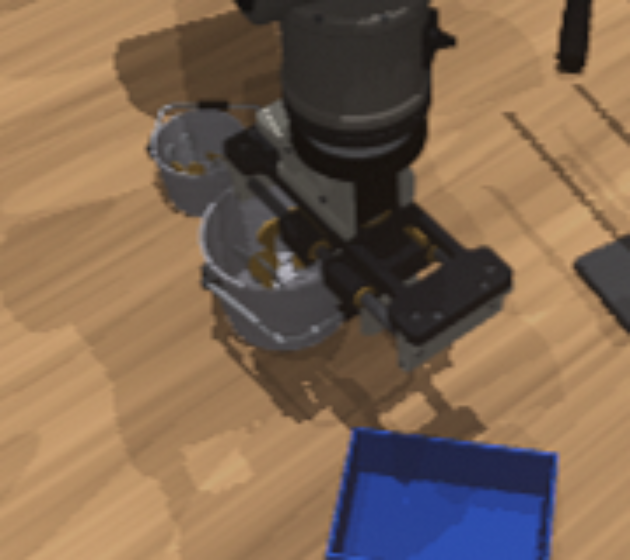

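The bail is rising and the pail is staying put (rim centre unchanged within 2–3 mm). Forces are small.

```bash
python3 -m pendant '[[[-2.2,0,-6],[0,0,0]],[[-4.8,0,-11.9],[0,0,0]],[[-7.8,0,-17.6],[0,0,0]],[[-11,0,-23.1],[0,0,0]],[[-14.7,0,-28.4],[0,0,0]],[[-18.6,0,-33.5],[0,0,0]],[[-22.8,0,-38.3],[0,0,0]],[[-27.3,0,-42.9],[0,0,0]],[[-32.1,0,-47.1],[0,0,0]],[[-37.1,0,-51.1],[0,0,0]]]'; python3 -m pendant '[[[-5.3,0,-3.7],[0,0,0]],[[-10.8,0,-7],[0,0,0]],[[-16.5,0,-10],[0,0,0]],[[-22.3,0,-12.6],[0,0,0]],[[-28.3,0,-14.9],[0,0,0]],[[-34.4,0,-16.8],[0,0,0]],[[-40.7,0,-18.3],[0,0,0]],[[-47,0,-19.4],[0,0,0]],[[-53.3,0,-20.2],[0,0,0]],[[-60.5,0,-20.6],[0,0,0]]]'
python3 - <<'E'
from h import *
p=shot('scene','s3')
im=cv2.imread('pics/s3.png')[110:270,200:380];cv2.imwrite('pics/s3c.png',cv2.resize(im,None,fx=3.5,fy=3.5))
p=shot('wrist','w3');np.save('w3.npy',cloud(p))
print(st()['position'],st()['contact_force'])
c=cloud(p);r=(c[...,2]>.074)&(c[...,2]<.086)&(np.hypot(c[...,0]-.526,c[...,1]+.103)<.062);q=c[r]
from scipy.optimize import least_squares
print(least_squares(lambda a:np.hypot(q[:,0]-a[0],q[:,1]-a[1])-a[2],[.526,-.1,.054],loss='soft_l1',f_scale=.002).x,r.sum())
E
```

```text
time: 8.2
position: [0.5869, -0.1036, 0.1526]
tool_rot: [1.0, -0.013, -0.0, -0.0]
contact_force: [0.4, 0.6, -0.6]
grip_width: 0.125
time: 9.2
position: [0.5264, -0.1021, 0.1729]
tool_rot: [1.0, -0.013, -0.0, 0.0]
contact_force: [-0.1, 0.1, -2.8]
grip_width: 0.125
[ 0.52592914 -0.10203351  0.17283547] [-0.52599194 -0.31943563 -3.40462104]
[ 0.52456298 -0.10180552  0.05257323] 1394
```

View pics/s3c.png

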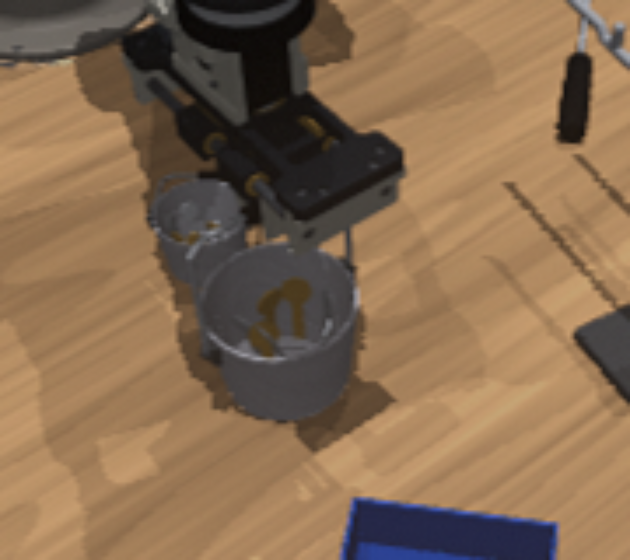

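View pics/w3.png

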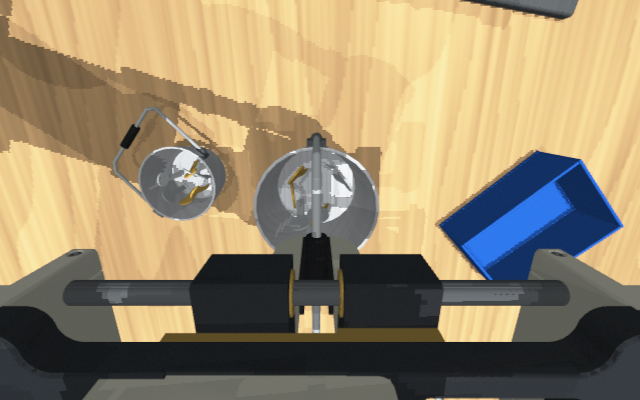

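The bail is upright (wire edge-on over the pail at wrist pixel (316,190)) and the pail is standing. Firming the grip, then lifting.

```bash
python3 -m pendant '[[[0,0,0],[0,0,0]],[[0,0,0],[0,0,0]],[[0,0,0],[0,0,0]],[[0,0,0],[0,0,0]],[[0,0,0],[0,0,0]],[[0,0,0],[0,0,0]],[[0,0,0],[0,0,0]],[[0,0,0],[0,0,0]],[[0,0,0],[0,0,0]],[[0,0,0],[0,0,0]]]' 255 40; python3 -m pendant '[[[0,0,-2],[0,0,0]],[[0,0,-6],[0,0,0]],[[0,0,-14],[0,0,0]],[[0,0,-26],[0,0,0]],[[0,0,-40],[0,0,0]],[[0,0,-54],[0,0,0]],[[0,0,-68],[0,0,0]],[[0,0,-80],[0,0,0]],[[0,0,-90],[0,0,0]],[[0,0,-95],[0,0,0]]]'
python3 - <<'E'
from h import *
th=-.187;b=.274
def S(x,y=0):return np.array([(x+.554)*np.cos(th)-(b+y)*np.sin(th),(x+.554)*np.sin(th)+(b+y)*np.cos(th)])
for x in(-.165,-.12,-.052,0):print(x,S(x)); 
plan([*S(-.165),.27],-.187)
p=shot('scene','s4')
im=cv2.imread('pics/s4.png')[70:270,200:420];cv2.imwrite('pics/s4c.png',cv2.resize(im,None,fx=3,fy=3))
E
```

```text
time: 10.3
position: [0.5269, -0.1021, 0.1728]
tool_rot: [1.0, -0.013, -0.0, 0.0]
contact_force: [0.4, 0.1, -3.8]
grip_width: 0.119
time: 11.3
position: [0.5272, -0.1022, 0.2693]
tool_rot: [1.0, -0.013, 0.001, 0.0]
contact_force: [-0.8, 0.1, -6.9]
grip_width: 0.118
-0.165 [0.43315822 0.19690341]
-0.12 [0.47737371 0.18853737]
-0.052 [0.54418823 0.17589535]
0 [0.59528168 0.16622792]
pos [ 0.5272 -0.1022  0.2693] shift [-101.8 -296.6   -1. ] rot [ 0.0004 -0.0018  0.161 ] t 11.3 F [-0.8  0.1 -6.9]
```

View pics/s4c.png

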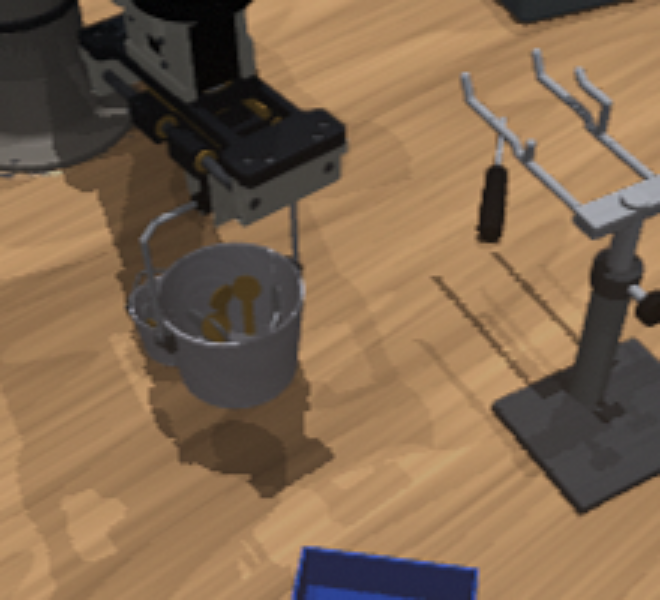

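```bash
python3 -m pendant '[[[-2,-2,0],[0,0,0]],[[-6,-7,0],[0,0,0.01]],[[-13,-15,0],[0,0,0.02]],[[-22,-26,0],[0,0,0.03]],[[-32,-40,0],[0,0,0.04]],[[-43,-56,0],[0,0,0.05]],[[-54,-73,0],[0,0,0.06]],[[-64,-90,0],[0,0,0.07]],[[-73,-108,0],[0,0,0.08]],[[-81,-126,0],[0,0,0.09]]]';  python3 -m pendant '[[[-6,-18,0],[0,0,0.01]],[[-11,-36,0],[0,0,0.02]],[[-15,-54,0],[0,0,0.03]],[[-18,-72,0],[0,0,0.04]],[[-20,-89,0],[0,0,0.05]],[[-21,-104,0],[0,0,0.06]],[[-21,-117,0],[0,0,0.07]],[[-21,-127,0],[0,0,0.07]],[[-21,-134,0],[0,0,0.07]],[[-21,-138,0],[0,0,0.07]]]'
python3 - <<'E'
from h import *
plan([.4332,.1969,.27],-.187)
p=shot('scene','s5')
E
```

```text
time: 12.35
position: [0.4477, 0.0274, 0.2679]
tool_rot: [0.998, -0.058, -0.0, -0.0]
contact_force: [0.3, -0.2, -4.9]
grip_width: 0.12
time: 13.35
position: [0.444, 0.166, 0.2679]
tool_rot: [0.996, -0.093, -0.0, 0.0]
contact_force: [-0.5, -0.6, -5.6]
grip_width: 0.121
pos [0.444  0.166  0.2679] shift [-16.3 -28.3  -2.1] rot [0.0001 0.     0.0017] t 13.35 F [-0.5 -0.6 -5.6]
```

```bash
python3 -m pendant '[[[-3,-6,0],[0,0,0]],[[-7,-12,0],[0,0,0]],[[-11,-18,-1],[0,0,0]],[[-14,-23,-2],[0,0,0]],[[-16,-26,-2],[0,0,0]],[[-16,-28,-2],[0,0,0]],[[-16,-28,-2],[0,0,0]],[[-16,-28,-2],[0,0,0]],[[-16,-28,-2],[0,0,0]],[[-16,-28,-2],[0,0,0]]]'
python3 - <<'E'
from h import *
p=shot('wrist','w6');np.save('w6.npy',cloud(p));
plan([.5442,.1759,.27],-.187)
q=shot('scene','s6');np.save('s6.npy',cloud(q))
im=cv2.imread('pics/s6.png')[50:270,240:460];cv2.imwrite('pics/s6c.png',cv2.resize(im,None,fx=2.7,fy=2.7))
E
```

```text
time: 14.4
position: [0.434, 0.1957, 0.2699]
tool_rot: [0.996, -0.093, 0.0, 0.0]
contact_force: [0.2, 0.5, -5.6]
grip_width: 0.12
pos [0.4339 0.1958 0.2699] shift [ 1.12e+02 -9.00e-01 -1.00e-01] rot [ 0.0001 -0.0003  0.0007] t 14.45 F [-0.  -0.8 -5.8]
```

View pics/w6.png

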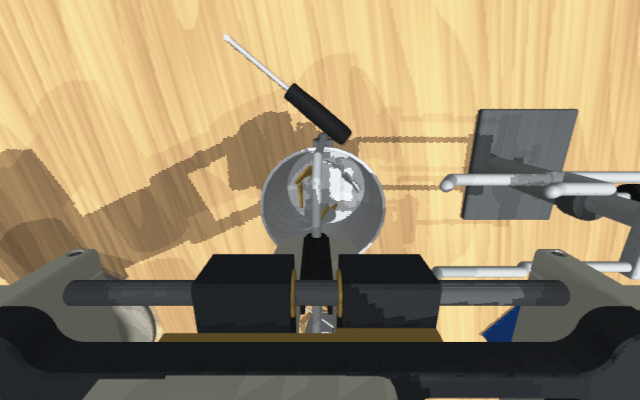

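View pics/s6c.png

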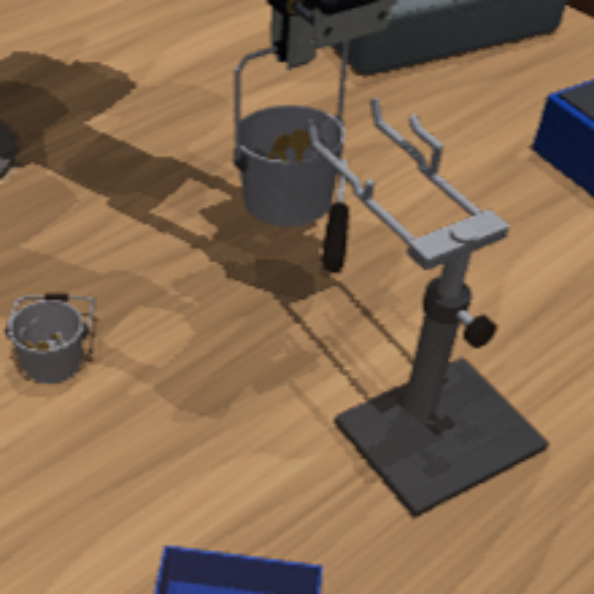

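Run:
```python
from h import *
from scipy.optimize import minimize
c=np.load('w6.npy'); s=st(); Rt=R.from_quat(s['tool_rot']).as_matrix()
t=(c-s['position'])@Rt   # tool frame m
np.set_printoptions(suppress=True)
# bow wire
k=np.zeros(c.shape[:2],bool);k[140:240,305:335]=1
k&=(c[...,2]>.12)
q=t[k]
for z in np.arange(-.01,.12,.008):
    j=(q[:,2]>=z)&(q[:,2]<z+.008)
    if j.sum()>3:print('wire z',round(z,3),j.sum(),np.median(q[j],axis=0).round(4))
# prongs
w=c.reshape(-1,3);m=(w[:,2]>.19)&(w[:,2]<.30)&(w[:,0]>.49)&(w[:,0]<.75)&(w[:,1]>.05)&(w[:,1]<.3);P=w[m];print(len(P))
P=P[P[:,0]<.65]
def f(a):
    e=-P[:,0]*np.sin(a[0])+P[:,1]*np.cos(a[0])-a[1]
    return np.mean(np.minimum(np.minimum((e-.035)**2,(e+.035)**2),4e-5))
r=min((minimize(f,[x,b],method='Nelder-Mead') for x in(-.15,-.19,-.23) for b in(.26,.27,.28,.29)),key=lambda r:r.fun);th,b=r.x;print(th,b,np.sqrt(r.fun))
X=P[:,0]*np.cos(th)+P[:,1]*np.sin(th);Y=-P[:,0]*np.sin(th)+P[:,1]*np.cos(th)-b
for sd in(1,-1):
    k=np.abs(Y-sd*.035)<.006
    for a in np.arange(.46,.65,.006):
        j=k&(X>=a)&(X<a+.006)
        if j.sum()>2:print(sd,round(a,3),j.sum(),np.median(P[j,2]).round(4),P[j,2].max().round(4),np.mean(Y[j]).round(4))
```

```text
wire z -0.01 430 [ 0.0002 -0.0328 -0.0027]
wire z -0.002 434 [ 0.0002 -0.0445 -0.0009]
wire z 0.006 89 [ 0.0008 -0.0594  0.0076]
wire z 0.014 43 [ 0.0068 -0.0102  0.0164]
wire z 0.022 15 [ 0.002  -0.0613  0.0248]
wire z 0.03 11 [ 0.0026 -0.0611  0.0329]
wire z 0.038 14 [ 0.003  -0.0612  0.0408]
wire z 0.046 11 [ 0.0035 -0.0612  0.0494]
wire z 0.054 9 [ 0.0037 -0.0611  0.0591]
wire z 0.062 7 [ 0.0045 -0.0611  0.0662]
wire z 0.07 4 [ 0.0057 -0.0607  0.0714]
wire z 0.086 75 [ 0.0075 -0.0516  0.0926]
wire z 0.094 93 [ 0.0075 -0.0559  0.0955]
wire z 0.102 64 [ 0.0087 -0.0352  0.109 ]
wire z 0.11 192 [0.0077 0.0158 0.1134]
wire z 0.118 101 [0.0099 0.0132 0.1217]
6206
-0.18548437342577379 0.27661487812479035 0.0021088534841691856
1 0.46 4 0.2427 0.2435 0.0343
1 0.466 146 0.2433 0.246 0.0346
1 0.472 61 0.2365 0.2443 0.0363
1 0.478 61 0.2283 0.2354 0.0351
1 0.484 112 0.2282 0.2299 0.0343
1 0.49 108 0.2284 0.2305 0.0344
1 0.496 112 0.2281 0.2301 0.0341
1 0.502 106 0.2283 0.2302 0.0344
1 0.508 112 0.2281 0.2301 0.0343
1 0.514 125 0.2285 0.2566 0.0342
1 0.52 302 0.2545 0.2593 0.0344
1 0.526 173 
[... 336 characters left out ...]
0346
1 0.592 96 0.2213 0.2232 0.0342
1 0.598 81 0.2212 0.2236 0.0341
-1 0.472 63 0.2326 0.2403 -0.0329
-1 0.478 75 0.228 0.2352 -0.0337
-1 0.484 92 0.2283 0.2303 -0.0343
-1 0.49 89 0.228 0.2301 -0.0344
-1 0.496 91 0.2282 0.2305 -0.0346
-1 0.502 86 0.2279 0.2302 -0.0345
-1 0.508 95 0.2283 0.2302 -0.0345
-1 0.514 87 0.2279 0.2297 -0.0345
-1 0.52 89 0.2281 0.2299 -0.0345
-1 0.526 89 0.2282 0.23 -0.0345
-1 0.532 87 0.2282 0.2296 -0.0345
-1 0.538 98 0.2277 0.2301 -0.0343
-1 0.544 50 0.2214 0.2273 -0.0334
-1 0.55 25 0.2205 0.2224 -0.034
-1 0.592 27 0.2188 0.2223 -0.0331
-1 0.598 75 0.2207 0.223 -0.0341
-1 0.604 85 0.221 0.2227 -0.0346
-1 0.61 84 0.221 0.223 -0.0348
-1 0.616 3 0.2215 0.2221 -0.0378
```

```bash
python3 -m pendant '[[[2,0,0],[0,0,0]],[[7,-1,0],[0,0,0]],[[15,-2,0],[0,0,0]],[[25,-2,0],[0,0,0]],[[36,-2,0],[0,0,0]],[[47,-2,0],[0,0,0]],[[58,-2,0],[0,0,0]],[[69,-2,0],[0,0,0]],[[79,-2,0],[0,0,0]],[[88,-2,0],[0,0,0]]]' && python3 -m pendant '[[[7,0,0],[0,0,0]],[[13,0,0],[0,0,0]],[[18,0,0],[0,0,0]],[[22,0,0],[0,0,0]],[[24,0,0],[0,0,0]],[[24,0,4],[0,0,0]],[[24,0,9],[0,0,0]],[[24,0,14],[0,0,0]],[[24,0,18],[0,0,0]],[[24,0,20],[0,0,0]]]'
python3 - <<'E'
from h import *
p=shot('wrist','w7');np.save('w7.npy',cloud(p));s=st();x,y,z=s['position'];print(s['position'],s['contact_force'])
th=-.186;print('stand x',x*np.cos(th)+y*np.sin(th)-.554,'y',-x*np.sin(th)+y*np.cos(th)-.2755)
q=shot('scene','s7')
im=cv2.imread('pics/s7.png')[50:230,300:480];cv2.imwrite('pics/s7c.png',cv2.resize(im,None,fx=3.2,fy=3.2))
E
```

```text
time: 15.5
position: [0.5215, 0.1814, 0.2697]
tool_rot: [0.996, -0.093, -0.0, 0.0]
contact_force: [-0.1, 0.2, -5.5]
grip_width: 0.121
time: 16.5
position: [0.5438, 0.1772, 0.2491]
tool_rot: [0.996, -0.093, -0.001, 0.0]
contact_force: [0.2, 0.1, -6.0]
grip_width: 0.117
[0.54379853 0.1772155  0.2490875 ] [-1.66510553  0.05165901 -6.07710821]
stand x -0.05235336434904858 y -0.0007768202885548026
```

View pics/w7.png

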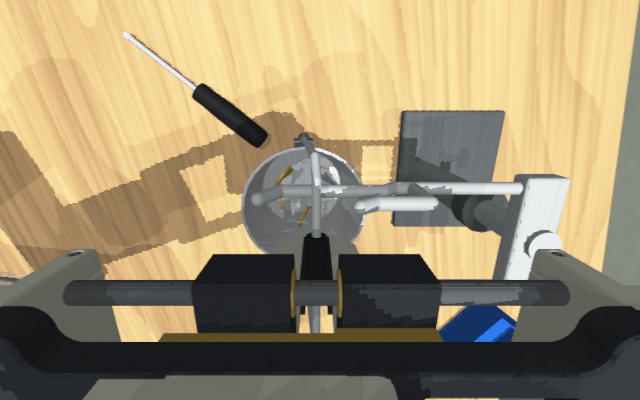

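View pics/s7c.png

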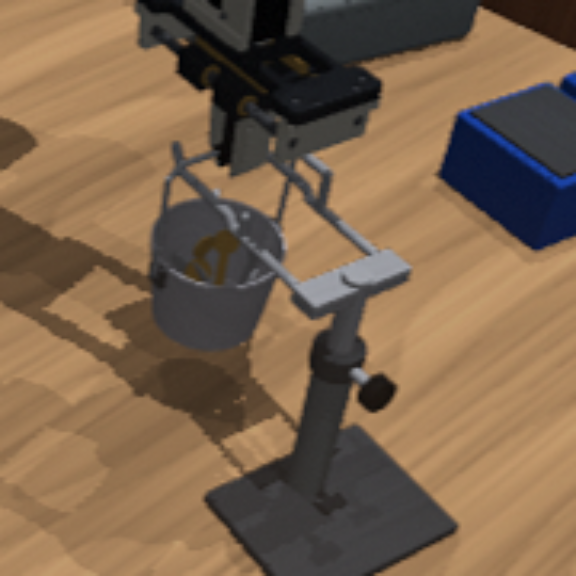

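```bash
python3 -m pendant '[[[0,0,2],[0,0,0]],[[0,0,4],[0,0,0]],[[0,0,7],[0,0,0]],[[0,0,10],[0,0,0]],[[0,0,12],[0,0,0]],[[0,0,13],[0,0,0]],[[0,0,13.5],[0,0,0]],[[0,0,14],[0,0,0]],[[0,0,14],[0,0,0]],[[0,0,14],[0,0,0]]]' && python3 -m pendant '[[[0,0,0],[0,0,0]],[[0,0,0],[0,0,0]],[[0,0,0],[0,0,0]],[[0,0,0],[0,0,0]],[[0,0,0.5],[0,0,0]],[[0,0,0.5],[0,0,0]],[[0,0,1],[0,0,0]],[[0,0,1],[0,0,0]],[[0,0,1.5],[0,0,0]],[[0,0,1.5],[0,0,0]]]' 255 14; python3 -c "
from h import *
print(st()['contact_force'],st()['position'])"
```

```text
time: 17.6
position: [0.5444, 0.1772, 0.236]
tool_rot: [0.996, -0.093, 0.0, 0.0]
contact_force: [0.4, 0.1, -6.4]
grip_width: 0.114
time: 18.6
position: [0.5443, 0.1771, 0.2343]
tool_rot: [0.996, -0.093, 0.0, 0.0]
contact_force: [0.3, -0.2, -5.1]
grip_width: 0.126
[ 0.26340116 -0.22293719 -5.08646339] [0.54427108 0.1771413  0.23433466]
```

```bash
python3 -m pendant '[[[0,0,0.3],[0,0,0]],[[0,0,0.5],[0,0,0]],[[0,0,0.8],[0,0,0]],[[0,0,1],[0,0,0]],[[0,0,1],[0,0,0]],[[0,0,1],[0,0,0]],[[0,0,1],[0,0,0]],[[0,0,1],[0,0,0]],[[0,0,1],[0,0,0]],[[0,0,1],[0,0,0]]]';python3 -m pendant '[[[0,0,0.3],[0,0,0]],[[0,0,0.5],[0,0,0]],[[0,0,0.8],[0,0,0]],[[0,0,1],[0,0,0]],[[0,0,1],[0,0,0]],[[0,0,1],[0,0,0]],[[0,0,1],[0,0,0]],[[0,0,1],[0,0,0]],[[0,0,1],[0,0,0]],[[0,0,1],[0,0,0]]]'
```

```text
time: 19.6
position: [0.5441, 0.1772, 0.2334]
tool_rot: [0.996, -0.093, -0.0, 0.0]
contact_force: [-0.8, 0.7, -5.4]
grip_width: 0.124
time: 20.6
position: [0.5442, 0.1772, 0.2324]
tool_rot: [0.996, -0.093, -0.0, 0.0]
contact_force: [-0.5, -0.3, -5.7]
grip_width: 0.126
```

```bash
python3 -m pendant '[[[0,0,0.3],[0,0,0]],[[0,0,0.5],[0,0,0]],[[0,0,0.8],[0,0,0]],[[0,0,1],[0,0,0]],[[0,0,1],[0,0,0]],[[0,0,1],[0,0,0]],[[0,0,1],[0,0,0]],[[0,0,1],[0,0,0]],[[0,0,1],[0,0,0]],[[0,0,1],[0,0,0]]]';python3 -c "
from h import *
q=shot('scene','s8');p=shot('wrist','w8');np.save('w8.npy',cloud(p))
im=cv2.imread('pics/s8.png')[80:170,330:450];cv2.imwrite('pics/s8c.png',cv2.resize(im,None,fx=5,fy=5,interpolation=2))
print(st()['contact_force'])"
```

```text
time: 21.6
position: [0.5443, 0.1772, 0.2314]
tool_rot: [0.996, -0.093, 0.0, 0.0]
contact_force: [1.3, -0.7, -5.4]
grip_width: 0.126
[-0.60205008 -0.52783665 -5.76023546]
```

View pics/s8c.png

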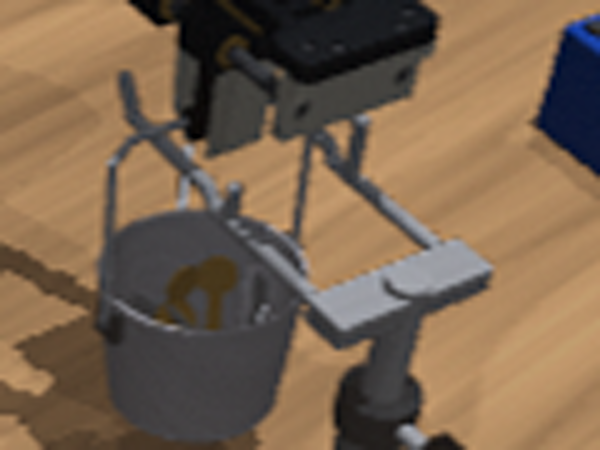

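Very close to the prongs but still bearing the full weight. I'll keep creeping down.

```bash
python3 -m pendant '[[[0,0,0.3],[0,0,0]],[[0,0,0.6],[0,0,0]],[[0,0,0.8],[0,0,0]],[[0,0,1],[0,0,0]],[[0,0,1],[0,0,0]],[[0,0,1],[0,0,0]],[[0,0,1],[0,0,0]],[[0,0,1],[0,0,0]],[[0,0,1],[0,0,0]],[[0,0,1],[0,0,0]]]'
```

```text
time: 22.7
position: [0.5445, 0.1772, 0.2307]
tool_rot: [0.996, -0.093, 0.0, -0.0]
contact_force: [0.3, -0.5, 1.7]
grip_width: 0.124
```

```bash
python3 -m pendant '[[[0,0,0.3],[0,0,0]],[[0,0,0.6],[0,0,0]],[[0,0,0.8],[0,0,0]],[[0,0,0.8],[0,0,0]],[[0,0,0.8],[0,0,0]],[[0,0,0.8],[0,0,0]],[[0,0,0.8],[0,0,0]],[[0,0,0.8],[0,0,0]],[[0,0,0.8],[0,0,0]],[[0,0,0.8],[0,0,0]]]'
```

```text
time: 23.7
position: [0.5445, 0.1772, 0.2305]
tool_rot: [0.996, -0.093, 0.001, -0.0]
contact_force: [-0.9, -0.4, 7.2]
grip_width: 0.121
```

Contact is with the run at TCP z = 0.231, and the hook bears about 13 N. I'll ease up about 1 mm and slide back.

```bash
python3 -m pendant '[[[0,0,-0.6],[0,0,0]],[[0,0,-1.1],[0,0,0]],[[0,0,-1.1],[0,0,0]],[[1,0,-1.1],[0,0,0]],[[3,0,-1.1],[0,0,0]],[[6,0,-1.1],[0,0,0]],[[9,0,-1.1],[0,0,0]],[[11,0,-1.1],[0,0,0]],[[12,0,-1.1],[0,0,0]],[[12,0,-1.1],[0,0,0]]]'
```

```text
time: 24.7
position: [0.5546, 0.1755, 0.2306]
tool_rot: [0.996, -0.093, -0.002, -0.0]
contact_force: [-6.3, 0.8, 4.7]
grip_width: 0.122
```

```bash
python3 -m pendant '[[[0,0,-0.4],[0,0,0]],[[0,0,-0.8],[0,0,0]],[[0,0,-1],[0,0,0]],[[0,0,-1],[0,0,0]],[[0,0,-1],[0,0,0]],[[0,0,-1],[0,0,0]],[[0,0,-1],[0,0,0]],[[0,0,-1],[0,0,0]],[[0,0,-1],[0,0,0]],[[0,0,-1],[0,0,0]]]';python3 -c "
from h import *
q=shot('scene','s9');p=shot('wrist','w9');np.save('w9.npy',cloud(p))
im=cv2.imread('pics/s9.png')[80:170,330:450];cv2.imwrite('pics/s9c.png',cv2.resize(im,None,fx=5,fy=5,interpolation=2))
print(st()['contact_force'],st()['wrist_torque'])"
```

```text
time: 25.7
position: [0.5561, 0.1748, 0.2316]
tool_rot: [0.996, -0.093, -0.0, 0.0]
contact_force: [0.5, -0.3, -4.8]
grip_width: 0.126
[-0.46879353  0.01791516 -5.88366151] [ 0.00012649 -0.08858574  0.0428233 ]
```

View pics/s9c.png

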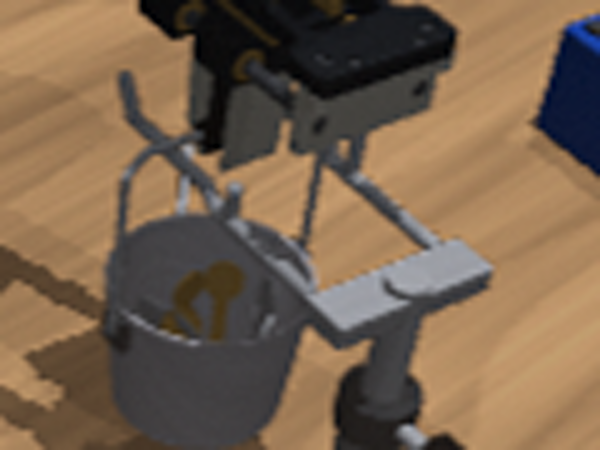

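View pics/w9.png

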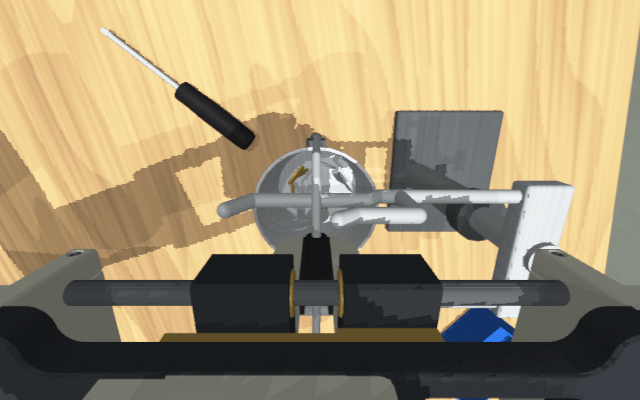

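The wire is at stand x ≈ -40 mm, just skimming the run, with the keeper lip ahead at wrist pixel (335,217). Sliding under it.

```bash
python3 -m pendant '[[[1,0,0.2],[0,0,0]],[[3,0,0.2],[0,0,0]],[[6,0,0.2],[0,0,0]],[[9,0,0.2],[0,0,0]],[[12,0,0.2],[0,0,0]],[[15,0,0.2],[0,0,0]],[[18,0,0.2],[0,0,0]],[[20,0,0.2],[0,0,0]],[[20,0,0.2],[0,0,0]],[[20,0,0.2],[0,0,0]]]';python3 -c "
from h import *
q=shot('scene','s10');p=shot('wrist','w10');np.save('w10.npy',cloud(p))
im=cv2.imread('pics/s10.png')[80:170,330:450];cv2.imwrite('pics/s10c.png',cv2.resize(im,None,fx=5,fy=5,interpolation=2))
print(st()['contact_force'],st()['wrist_torque'])"
```

```text
time: 26.8
position: [0.5756, 0.1713, 0.2314]
tool_rot: [0.996, -0.093, -0.0, 0.0]
contact_force: [-0.5, 0.1, -5.2]
grip_width: 0.124
[ 0.13749204 -0.04109585 -5.48911809] [ 0.00357165 -0.05426011 -0.0077887 ]
```

View pics/w10.png

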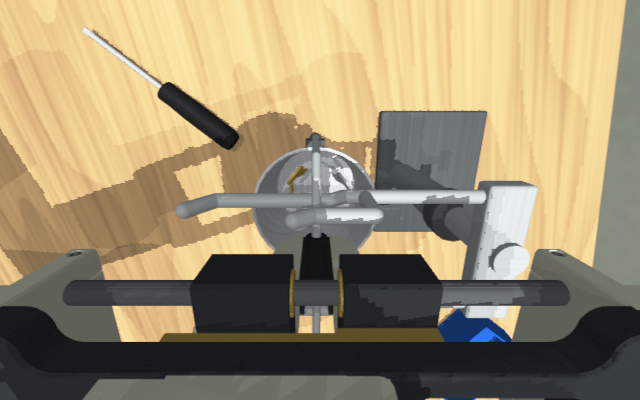

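View pics/s10c.png

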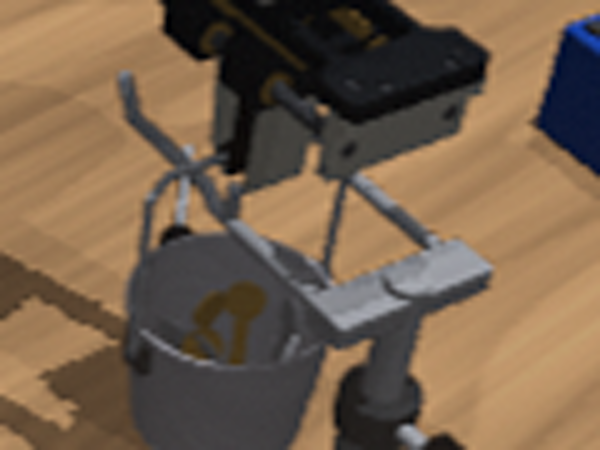

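The wire has passed under the keeper, whose bar crosses over it at wrist pixel (318,216). Onward to the pocket, then down.

```bash
python3 -m pendant '[[[1,0,0],[0,0,0]],[[3,0,0],[0,0,0]],[[6,0,0],[0,0,0]],[[9,0,0],[0,0,0]],[[12,0,0],[0,0,0]],[[15,0,0],[0,0,0]],[[17,0,0],[0,0,0]],[[18.5,0,0],[0,0,0]],[[18.5,0,0],[0,0,0]],[[18.5,0,0],[0,0,0]]]';python3 -m pendant '[[[0,0,0.5],[0,0,0]],[[0,0,1],[0,0,0]],[[0,0,2],[0,0,0]],[[0,0,3],[0,0,0]],[[0,0,4],[0,0,0]],[[0,0,4.5],[0,0,0]],[[0,0,5],[0,0,0]],[[0,0,5],[0,0,0]],[[0,0,5],[0,0,0]],[[0,0,5],[0,0,0]]]'
```

```text
time: 27.9
position: [0.5938, 0.1679, 0.2314]
tool_rot: [0.996, -0.093, -0.0, 0.0]
contact_force: [0.2, -0.6, -6.8]
grip_width: 0.122
time: 28.9
position: [0.5939, 0.1678, 0.2265]
tool_rot: [0.996, -0.093, 0.0, 0.0]
contact_force: [-0.2, 0.3, -4.7]
grip_width: 0.126
```

```bash
python3 -m pendant '[[[0,0,0.3],[0,0,0]],[[0,0,0.6],[0,0,0]],[[0,0,1],[0,0,0]],[[0,0,1.5],[0,0,0]],[[0,0,1.5],[0,0,0]],[[0,0,1.5],[0,0,0]],[[0,0,1.5],[0,0,0]],[[0,0,1.5],[0,0,0]],[[0,0,1.5],[0,0,0]],[[0,0,1.5],[0,0,0]]]'
```

```text
time: 29.9
position: [0.5939, 0.1678, 0.225]
tool_rot: [0.996, -0.093, 0.0, 0.0]
contact_force: [-0.2, 0.9, -4.3]
grip_width: 0.123
```

```bash
python3 -m pendant '[[[0,0,0.3],[0,0,0]],[[0,0,0.6],[0,0,0]],[[0,0,0.9],[0,0,0]],[[0,0,0.9],[0,0,0]],[[0,0,0.9],[0,0,0]],[[0,0,0.9],[0,0,0]],[[0,0,0.9],[0,0,0]],[[0,0,0.9],[0,0,0]],[[0,0,0.9],[0,0,0]],[[0,0,0.9],[0,0,0]]]'
```

```text
time: 30.9
position: [0.5939, 0.1679, 0.2241]
tool_rot: [0.996, -0.093, 0.0, 0.0]
contact_force: [-0.0, 0.6, -4.3]
grip_width: 0.123
```

```bash
python3 -m pendant '[[[0,0,0.3],[0,0,0]],[[0,0,0.5],[0,0,0]],[[0,0,0.7],[0,0,0]],[[0,0,0.7],[0,0,0]],[[0,0,0.7],[0,0,0]],[[0,0,0.7],[0,0,0]],[[0,0,0.7],[0,0,0]],[[0,0,0.7],[0,0,0]],[[0,0,0.7],[0,0,0]],[[0,0,0.7],[0,0,0]]]';python3 -c "
from h import *
q=shot('scene','s11');p=shot('wrist','w11');np.save('w11.npy',cloud(p))
im=cv2.imread('pics/s11.png')[80:170,330:450];cv2.imwrite('pics/s11c.png',cv2.resize(im,None,fx=5,fy=5,interpolation=2))
print(st()['contact_force'],st()['wrist_torque'])"
```

```text
time: 31.9
position: [0.594, 0.1678, 0.2237]
tool_rot: [0.996, -0.093, 0.0, -0.0]
contact_force: [-1.7, 0.1, 2.8]
grip_width: 0.126
[-1.61620116 -1.06019596  2.05557492] [-0.12128028  0.17476472  0.03954732]
```

View pics/w11.png

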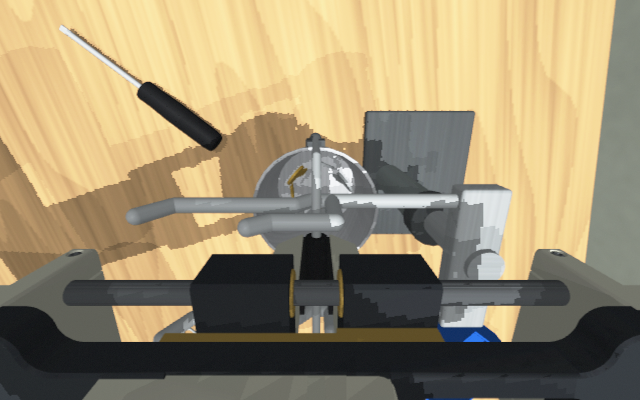

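View pics/s11c.png

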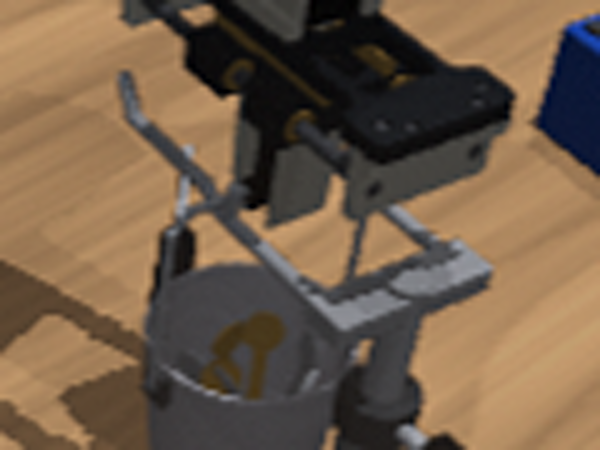

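The wire touches at 7.3 mm below the run contact, so it is in the pocket floor, with the weight on the hook. Releasing.

```bash
python3 -m pendant '[[[0,0,0],[0,0,0]],[[0,0,0],[0,0,0]],[[0,0,0],[0,0,0]],[[0,0,0],[0,0,0]],[[0,0,0],[0,0,0]],[[0,0,0],[0,0,0]],[[0,0,0],[0,0,0]],[[0,0,0],[0,0,0]],[[0,0,0],[0,0,0]],[[0,0,0],[0,0,0]]]' 185;python3 -c "
from h import *
q=shot('scene','s12');p=shot('wrist','w12');np.save('w12.npy',cloud(p))
im=cv2.imread('pics/s12.png')[80:200,330:450];cv2.imwrite('pics/s12c.png',cv2.resize(im,None,fx=4.5,fy=4.5,interpolation=2))
print(st()['contact_force'],st()['wrist_torque'])"
```

```text
time: 33.0
position: [0.5939, 0.1678, 0.2234]
tool_rot: [0.996, -0.093, 0.0, 0.0]
contact_force: [0.3, 0.6, 0.7]
grip_width: 0.275
[-0.18889764 -0.14955313  0.42943389] [-0.03419255 -0.0360958  -0.00604469]
```

View pics/w12.png

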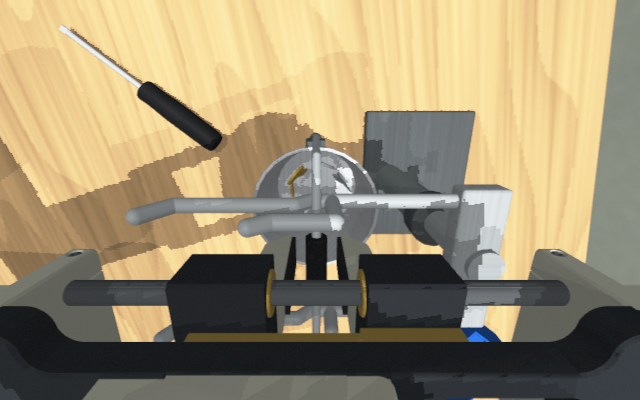

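View pics/s12c.png

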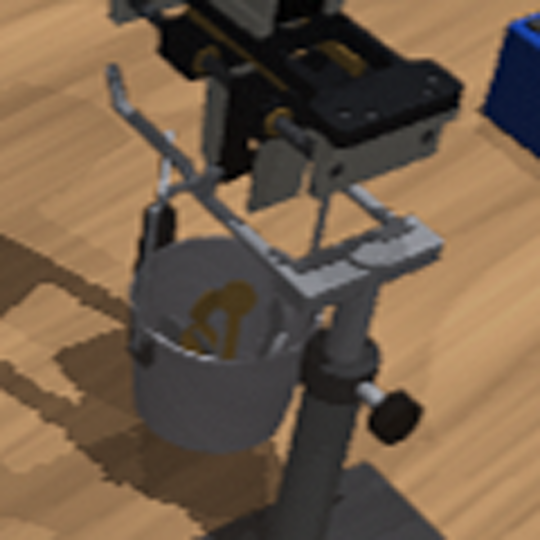

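Released and the wire didn't move. The black grip at wrist pixel (316,255) is free between the fingers. Retreating straight up, then checking.

```bash
python3 -m pendant '[[[0,0,-2],[0,0,0]],[[0,0,-6],[0,0,0]],[[0,0,-12],[0,0,0]],[[0,0,-20],[0,0,0]],[[0,0,-30],[0,0,0]],[[0,0,-45],[0,0,0]],[[0,0,-62],[0,0,0]],[[0,0,-80],[0,0,0]],[[0,0,-95],[0,0,0]],[[0,0,-100],[0,0,0]]]';python3 -m pendant '[[[-10,0,-5],[0,0,0]],[[-25,0,-10],[0,0,0]],[[-45,0,-10],[0,0,0]],[[-65,0,-10],[0,0,0]],[[-85,0,-10],[0,0,0]],[[-105,0,-10],[0,0,0]],[[-125,0,-10],[0,0,0]],[[-140,0,-10],[0,0,0]],[[-150,0,-10],[0,0,0]],[[-150,0,-10],[0,0,0]]]';python3 -c "
from h import *
q=shot('scene','s13');p=shot('top','t13');w=shot('wrist','w13')
for n,a in (('s13',q),('t13',p),('w13',w)):np.save(n+'.npy',cloud(a))
im=cv2.imread('pics/s13.png')[60:220,310:470];cv2.imwrite('pics/s13c.png',cv2.resize(im,None,fx=3.5,fy=3.5,interpolation=2))
im=cv2.imread('pics/t13.png')[110:260,150:400];cv2.imwrite('pics/t13c.png',cv2.resize(im,None,fx=3,fy=3,interpolation=2))"
```

```text
time: 34.1
position: [0.5944, 0.168, 0.3261]
tool_rot: [0.996, -0.093, 0.002, -0.0]
contact_force: [0.6, 0.7, -0.1]
grip_width: 0.274
time: 35.1
position: [0.4451, 0.1958, 0.3335]
tool_rot: [0.996, -0.092, -0.0, 0.0]
contact_force: [0.0, -0.1, 0.8]
grip_width: 0.278
```

View pics/s13c.png

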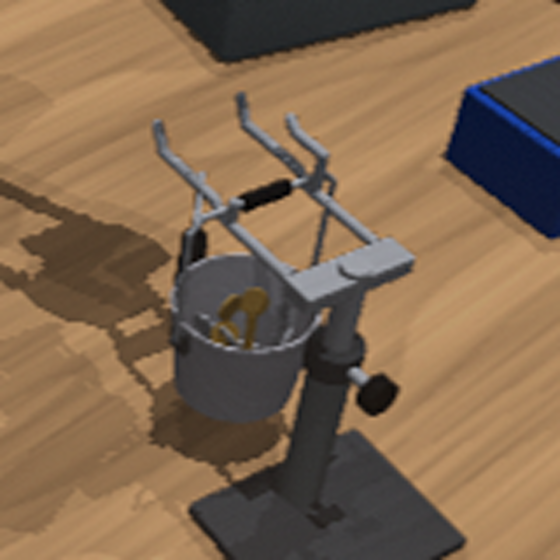

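View pics/w13.png

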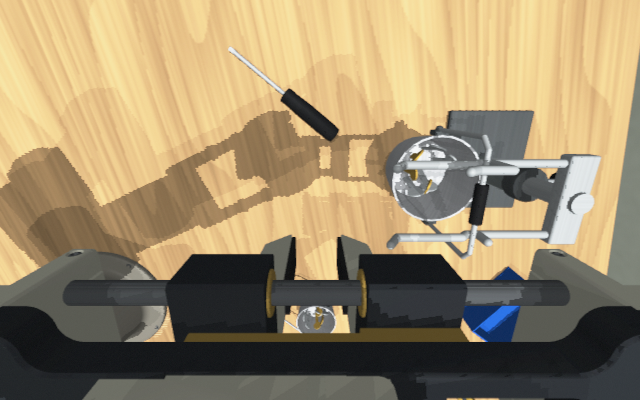

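Run:
```python
import numpy as np
th=-.1855
for n in('s13','w13'):
    c=np.load(n+'.npy').reshape(-1,3)
    X=c[:,0]*np.cos(th)+c[:,1]*np.sin(th)-.554;Y=-c[:,0]*np.sin(th)+c[:,1]*np.cos(th)-.2755
    for y0,y1,l in((-.018,.018,'sleeve'),(-.048,-.042,'wire-'),(.042,.048,'wire+')):
        k=(Y>y0)&(Y<y1)&(np.abs(X)<.02)&(c[:,2]>.2)&(c[:,2]<.24)
        if k.sum():print(n,l,k.sum(),np.median(X[k]).round(4),np.median(c[k,2]).round(4),c[k,2].max().round(4))
```

```text
s13 sleeve 67 0.0014 0.2284 0.2322
s13 wire- 5 -0.0007 0.227 0.2272
s13 wire+ 1 -0.0004 0.2231 0.2231
w13 sleeve 559 -0.0043 0.2287 0.2317
w13 wire- 36 -0.0028 0.2259 0.2278
w13 wire+ 46 -0.0028 0.2258 0.2272
```

The pail hangs in both pockets. The wire is under the keeper at scene-crop pixel (315,180), and both wire ends sit at the same height, centre about 0.224 m. Handing in.

```bash
python3 -c "
from h import *
p=shot('top','t14')
for t in ['padlock','screwdriver','parts_bin']:
    print(t,[(round(d['score'],2),np.round(d['xyz'],3).tolist()) for d in arm.place_of(p,t)])
print(st()['time'],st()['contact_force']);print(arm.sign_off())"
```

```text
padlock [(0.54, [0.668, -0.347, -0.004])]
screwdriver []
parts_bin [(0.6, [0.749, -0.149, 0.002])]
35.45 [-0.17468159  0.28872134  0.6694528 ]
the job is handed in; nothing more can be done
None
```

The pail is hanging on the stand with its wire in both pockets. I handed the job in at 35.5 s of the 72 s allowed, with the arm clear of everything; `sign_off()` gives no verdict.

I raised the bail of the larger pail to upright; the pail's rim stayed within about 4 mm of its start. I then carried the pail in from the prong tips by the grip and laid the wire on the prongs at about stand x = -52 mm. From there I slid it under the keeper, lowered it into the pockets, let go and backed off straight up.

**What the last checks showed:**
- **Seating:** both wire ends were level, with the centre about 0.224 m up, which matches 4.5 mm below the run's top. In the pictures the wire lies under the keeper. By depth it sits at stand x = -0.5 to -3 mm; one sleeve reading from the wrist camera gave -4.3 mm, at the edge of the -4 to +3 mm range.
- **Bystanders:** the padlock and the bin are where they were, to within the detector's accuracy. The detector missed the screwdriver in the last top picture. It lay undisturbed in the wrist views, and nothing came near it.

**Less than ideal:**
- **Hook load:** while I was feeling for the run, the hook briefly bore about 13 N, pail included. The first few millimetres of sliding dragged with about 6 N, so I eased up. Both stayed under the 22 N limit.
- **Sliding:** after easing up, the wire may have skimmed up to half a millimetre above the run for part of the slide.

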